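Stack spacer collars on a shaper arbor

ROBOT

A 7-joint arm with a two-finger parallel gripper is mounted at the origin on the work surface. World frame = base frame: x ahead of the robot, y to its left, z up, the work surface at z = 0. Lengths are in m, angles in degrees, forces in N, time in s.
With the tool pointing down it reaches from about 0.425 to 0.875 m from the base axis. Payload 4.7 kg.
Tool frame: the origin (TCP) lies at the very end of the fingers, on their centre line; the grasp point (between the pads) lies 19 mm behind it (env.grasp_offset is the distance from the TCP to the grasp point, in m); z points along the fingers, y is the line along which they close (so a half turn about z gives the same grasp; the last joint's range is limited). The gripper opens to 87 mm and grips with 3 to 60 N. Pads are 19 mm wide; open, the fingers measure 117 mm over their backs; the gripper's body (75 mm by 190 mm) begins 51 mm behind the grasp point.
Start: joints at [77.011, 18.392, -4.016, 83.108, 1.295, 78.541, -3.26], TCP at [0.155, -0.631, 0.223] pointing down, gripper open.
Joint ranges: [-163.93, 163.93], [-17.29, 119.83], [-79.2, 71.16], [3.27, 140.29], [-89.18, 269.18], [5.43, 117.66], [-154.24, 154.24]. Speed limits (degrees/s): [147.25, 147.25, 180, 180, 180, 180, 180].

INTERFACE

Orientations are given as [roll, pitch, yaw] about the fixed x, y, z axes, in that order (R = Rz(yaw) Ry(pitch) Rx(roll)).
In Python, from cell import env gives the robot as it stands. The module is installed in compiled form; this text tells all that it offers.
- The arm moves only by the tool drive_tool, never from a script. Its argument "moves" is one flat list of numbers, 5 for each row, row after row: the shift along the tool's x, y, z in units of 40 mm (1.0 is 40 mm), then the turn about the tool's z in units of 10 degrees (1.0 is 10 degrees), then the finger opening in mm, from 0 to 87. A call has 1 to 5 rows; each row is the pose to reach, as a shift and turn from the pose commanded when the call began, along the tool's axes at that moment; what a row does not reach only later rows make up. A row lasts 1/8 s, in which the tool goes at most 62.5 mm and 10.7 degrees, less where a joint would pass 70% of its speed; a pose out of reach is approached as far as the arm can. A call with a gripper value outside its range is refused whole. The fingers move at their own pace and stop on an object; "squeeze" is the grip in N (left out, the last holds). Time passes only in rows, so rows that repeat a pose let the fingers close. It gives the time, the measured TCP pose, the force, the opening and the grip force at its end, in the units of the state.
- env.get_obs(): the state, without advancing time (a new reading comes with each control period).
- env.read_camera(name): name is "side" or "top" or "wrist"; returns (picture, depth): 384x512x3 uint8, red, green, blue; 384x512 float32, m along the optical axis (not along the pixel's ray), 0 where there is no reading.
- env.camera_model(name): a dict with "K" (3x3 intrinsics, pixels), "k1" (the pictures are not rectified: a ray, as slopes to the right and down, at radius r is drawn at 1 + k1 r^2 times it, then the intrinsics apply), "rvec" (rotation vector, rad) and "tvec" (3), from world to camera coordinates, as OpenCV has them; the wrist camera has in their place "tool_from_camera" (4x4, takes a point from camera to tool coordinates, whose origin is the TCP and whose axes are the flange's). Camera axes: x right, y down, z forward; pixel columns grow to the right and rows downward; lengths in m; the calibration is good to about 2 mm. A picture is of the moment at which its call begins: read the wrist's pose just before it. camera_model takes no time and is no camera call.
- env.sign_off(): hands the job in; it is judged then, once.
The state is a dict: "time_s": time; "qpos": joint angles; "joint_velocities": joint speeds; "effort": joint torques, N m; "tool_pos": TCP position; "tool_rot": TCP orientation; "force": force on the tool from outside, world axes, zero at the start; "wrist_torque": the same for the moment, N m; "grip_width": finger opening in m; "grasp_force": force on a finger pad.
Only numpy, scipy, OpenCV 4.12 (cv2) and the standard library are available. Lean on these libraries where they do the work, as an engineer would, in place of code of your own. Each camera call takes 0.05 s, during which the arm holds its last target. There are 200 camera calls.

TASK

The wide black stop collar has stuck part-way up the upright steel arbor. Thread the blue collar and then the smaller red collar onto the arbor, so that the stack gets narrower upwards, press the whole stack fully down until the black collar sits home on the brass bush, and let go. The arbor stands off-centre in its bush, so feel for it gently: never push on the arbor or the stack with more than about 35 N, and leave the other things on the bench alone.

Things in the scene. Friction and masses are not known exactly. Their poses are not given: they have to be found in the camera images.
- base: Arbor stand fixed to the bench: grey square plate 130 x 130 x 22 mm; origin at the centre of its underside on the bench, z up. On it lies a round brass eccentric bush, 68 mm across, 6 mm high (its top 28 mm above the bench), concentric with the plate, locked so that it does not turn.
- bush (a point): Point on the plate's centre line, 110 mm above the bench, level with the top of the arbor. The arbor (vertical steel post 20 mm in diameter, flat end with a 1.5 mm chamfer) rises from the bush; its axis stands 4.5 mm to the side of this point, in a direction that differs each time and is not reported.
- stop (a joint): Height of the wide black stop collar (90 mm outside, 18 mm thick, concentric with the arbor and always on it) above its home on the brass bush, in m: 0 = home, its top then 46 mm above the bench; at most 0.024. It is stiff: it stays where it is, carries the weight of the other collars, and slides down when pushed with some 8 N or more.
- medium_c (a point): Centre (half-way up) of the loose blue collar: ring 60 mm outside, 22.5 mm bore, 30 mm high, 0.19 kg, lying flat on the bench at the start; z along its axis.
- small_c (a point): Centre (half-way up) of the loose red collar: ring 42 mm outside, 22.5 mm bore, 26 mm high, 0.08 kg, lying flat on the bench at the start; z along its axis.
- tape: Bystander, leave alone (sizes in mm): roll of blue tape, outside 104, hole 76, 48 high, lying flat.
- glue: Bystander, leave alone (sizes in mm): yellow glue bottle with blue label and red cap, 60 across, 165 high, standing.
- offcut: Bystander, leave alone (sizes in mm): brown wood offcut, 60 x 200 x 20.
- pencil: Bystander, leave alone (sizes in mm): green pencil, 170 long, 8 thick.
- clamp: Bystander, leave alone (sizes in mm): small bar clamp lying flat: dark steel bar 260 x 20 x 7 with two yellow jaws 110 long, 24 high.
- meter: Bystander, leave alone (sizes in mm): black pocket calculator, 90 x 155 x 16.
Things that resemble listed ones, but are neither listed nor needed, are in the scene too. Of the things shaped like the part that bears medium_c, the blue one is meant. Of the things shaped like the part that bears small_c, the red one is meant.

How it is judged (in metres and radians):
On the way, in this order (a step that is already met when the one before it is completed fails the run):
1. the blue collar is threaded on the arbor, directly above the black stop collar (z of medium_c in the frame of base between 0.0585 and 0.0855 m and horizontal distance between medium_c and base below 0.0075 m), for 0.2 s.
2. the red collar is on top of it and the whole stack is pressed home (z of medium_c in the frame of base between 0.0585 and 0.0635 m and horizontal distance between each of medium_c, small_c and base below 0.0075 m and z of small_c in the frame of base between 0.0865 and 0.0915 m and value of joint stop below 0.002 m), for 0.2 s.
At the end, for the whole second after the job is handed in: Black stop collar within 2 mm of home; blue collar on the arbor directly on it (centre 61 mm, within 2.5 mm, above the bench) and red collar on top of that (centre 89 mm, within 2.5 mm), both centres within 7.5 mm of the plate's centre, lying level within 0.06 rad, at rest and released (all of step 2 and angle between each of medium_c, small_c's own z axis and vertical below 0.06 rad and linear speed of each of medium, small below 0.01 m/s); the robot touches nothing.
It fails at once if the arbor, the stop collar or the stand is pushed by the blue collar with more than 40 N (contact force between medium and base above 40 N).
It fails at once if the arbor or the stand is pushed by the red collar with more than 40 N (contact force between small and base above 40 N).
It fails at once if the robot pushes on the stand or the arbor with more than 40 N (contact force between the arm and base above 40 N).
It fails at once if the fingers push on the stand or the arbor with more than 40 N (contact force between the fingers and base above 40 N).
It fails at once if a bystander is moved by more than 30 mm (distance of any of tape, glue, offcut, pencil, clamp, meter from where it was at the start of the episode above 0.03 m).
It also fails if it takes over 67 s, if anything falls off the work surface, if the arm or the gripper's body presses on something with over 40 N, if the wrist force passes 120 N, or if a joint passes its speed limit or range.

## Working session

There is one attempt and no reset: what is moved stays moved. The work goes in short steps, Python scripts to look and compute and a tool call to move; the robot and the scene stay as the last step left them, time stands still between calls to the robot, and variables do not carry over. Pictures are saved under pics/ and viewed, at most 10 in all, crops included, and the job is handed in when it is done.

Besides the shell and the picture viewer there is one more tool, called as name(argument=value, ...) on one line, values as JSON. drive_tool: Moves the arm, as the interface text tells. Its arguments: {"type":"object","properties":{"moves":{"type":"array","items":{"type":"number"}},"squeeze":{"type":"number"}},"required":["moves"]}

```bash
mkdir -p pics
cat > h.py <<'E'
import numpy as np, cv2
from scipy.spatial.transform import Rotation as R
from cell import env
def shot(n):
    o=env.get_obs(); p,d=env.read_camera(n); return o,p,d
def cam(n,o=None):
    m=env.camera_model(n); K=np.array(m["K"])
    if "rvec" in m:
        Rc=cv2.Rodrigues(np.array(m["rvec"],float))[0]; t=np.array(m["tvec"],float).ravel()
        return K,m["k1"],Rc.T,-Rc.T@t
    T=np.eye(4); T[:3,:3]=R.from_euler('xyz',o["tool_rot"],degrees=True).as_matrix(); T[:3,3]=o["tool_pos"]
    T=T@np.array(m["tool_from_camera"]); return K,m["k1"],T[:3,:3],T[:3,3]
def rays(uv,c):
    K,k1,Rw,C=c
    x=cv2.undistortPoints(np.array(uv,float).reshape(-1,1,2),K,np.array([k1,0,0,0.])).reshape(-1,2)
    return C,np.c_[x,np.ones(len(x))]@Rw.T
def plane(uv,c,z):
    C,D=rays(uv,c); return C+D*((z-C[2])/D[:,2])[:,None]
def proj(P,c):
    K,k1,Rw,C=c; q=(np.atleast_2d(P)-C)@Rw
    s=q[:,:2]/q[:,2:]; s=s*(1+k1*(s**2).sum(1))[:,None]
    return s@K[:2,:2].T+K[:2,2]
def points(d,c,mask=None):
    v,u=np.nonzero((d>0) if mask is None else (mask>0)&(d>0))
    C,D=rays(np.c_[u,v],c); return np.c_[u,v],C+D*d[v,u][:,None]
def save(p,n): cv2.imwrite(n,p[:,:,::-1])
E
python3 - <<'E'
from h import *
o=env.get_obs(); print({k:np.round(v,3) for k,v in o.items()})
for n in("top","side"):
    o,p,d=shot(n); save(p,f"pics/{n}0.png"); np.savez(f"{n}0.npz",p=p,d=d); print(n,cam(n)[3],cam(n)[0])
o,p,d=shot("wrist"); save(p,"pics/wrist0.png"); print(env.camera_model("wrist"))
E
```

```text
{'time_s': np.float64(0.0), 'qpos': array([77.01 , 18.439, -4.016, 83.175,  1.296, 78.54 , -3.258]), 'joint_velocities': array([ 0.004,  0.016, -0.071,  0.02 , -0.057,  0.032, -0.1  ]), 'effort': array([-0.0000e+00, -4.9129e+01, -4.0400e-01, -3.1253e+01, -6.4000e-02,
        4.4000e-02,  0.0000e+00]), 'tool_pos': array([ 0.155, -0.631,  0.221]), 'tool_rot': array([-1.79892e+02,  6.00000e-03,  1.38010e+01]), 'force': array([ 0.078, -0.141, -0.74 ]), 'wrist_torque': array([-0.038,  0.048, -0.014]), 'grasp_force': np.float64(0.0), 'grip_width': np.float64(0.087)}
top [ 0.41882065 -0.01555993  1.25981069] [[373.32455561   0.         251.98032015]
 [  0.         373.32455561 181.2368511 ]
 [  0.           0.           1.        ]]
side [0.12394541 0.67058623 1.07807655] [[469.59423595   0.         258.5806892 ]
 [  0.         469.59423595 192.36632606]
 [  0.           0.           1.        ]]
{'K': array([[272.82043537,   0.        , 256.15065426],
       [  0.        , 272.82043537, 193.05863354],
       [  0.        ,   0.        ,   1.        ]]), 'k1': -0.04411447525963347, 'tool_from_camera': array([[-9.27686676e-04, -9.65972819e-01, -2.58641938e-01,
         6.85042914e-02],
       [ 9.99999427e-01, -1.03421707e-03,  2.75823146e-04,
         2.84284191e-04],
       [-5.33929569e-04, -2.58641534e-01,  9.65973225e-01,
        -1.62303121e-01],
       [ 0.00000000e+00,  0.00000000e+00,  0.00000000e+00,
         1.00000000e+00]])}
```

View pics/top0.png

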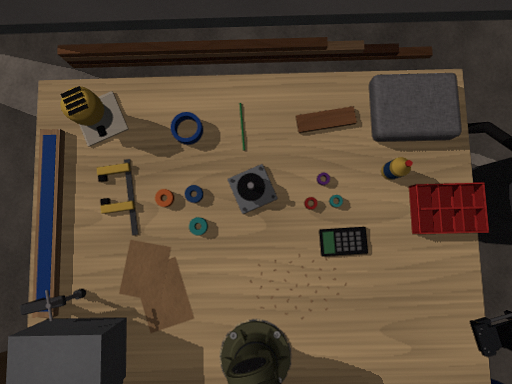

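View pics/side0.png

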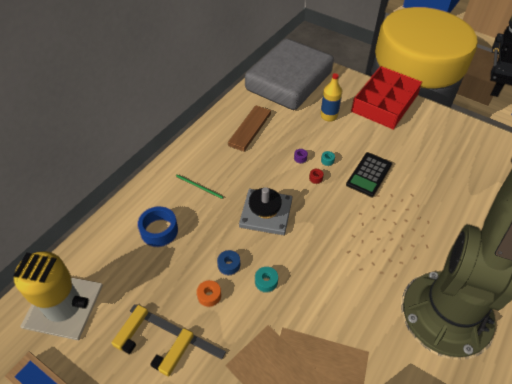

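The top view shows the blue collar at (195,194), with orange (165,198) and teal (199,227) next to it. The red collar is at (311,203), near teal (336,201) and purple (323,179). The stand is at (252,188), and the side view agrees.

Run:
```python
from h import *
def blobs(n,seeds):
    z=np.load(f"{n}0.npz"); p,d=z["p"],z["d"]; c=cam(n)
    hsv=cv2.cvtColor(p,cv2.COLOR_RGB2HSV)
    for nm,(u,v),h,zt in seeds:
        r=22; w=hsv[v-r:v+r,u-r:u+r].astype(int)
        m=((abs((w[...,0]-h+90)%180-90)<9)&(w[...,1]>140)&(w[...,2]>40)).astype(np.uint8)
        k,l,s,ce=cv2.connectedComponentsWithStats(m); i=1+np.argmax(s[1:,4]); 
        M=np.zeros(hsv.shape[:2],np.uint8); M[v-r:v+r,u-r:u+r]=(l==i)
        uv,P=points(d,c,M); t=P[(abs(P[:,2]-zt)<.006)]
        print(n,nm,s[i],'med hue',np.median(w[l==i][:,0]),'top pts',len(t),'zmed',np.median(P[:,2]).round(4),
          'bbox ctr',((t.min(0)+t.max(0))/2).round(4),'ext',(t.max(0)-t.min(0)).round(3),'circ',np.round(cv2.minEnclosingCircle(t[:,:2].astype(np.float32)),4) if 0 else '')
blobs("top",[("blue",(195,194),110,.03),("orange",(165,198),10,.03),("teal",(199,227),90,.03),("red",(311,203),178,.026),("teal2",(336,201),90,.026),("purp",(323,179),140,.026)])
blobs("side",[("blue",(229,262),110,.03),("red",(316,176),178,.026)])
for n,(u,v) in(("top",(252,188)),("side",(265,205))):
    z=np.load(f"{n}0.npz"); c=cam(n); M=np.zeros(z["d"].shape,np.uint8); M[v-35:v+35,u-35:u+35]=1
    uv,P=points(z["d"],c,M)
    for lo,hi in((.016,.027),(.04,.075),(.1,.118)):
        t=P[(P[:,2]>lo)&(P[:,2]<hi)]
        if len(t): print(n,lo,len(t),np.median(t[:,2]).round(4),((t.min(0)+t.max(0))/2).round(4),(t.max(0)-t.min(0)).round(3),t.mean(0).round(4))
```

```text
top blue [ 12  13  18  17 184] med hue 108.0 top pts 178 zmed 0.0301 bbox ctr [0.5293 0.1945 0.03  ] ext [0.054 0.054 0.012] circ 
top orange [ 12  13  19  18 250] med hue 10.0 top pts 222 zmed 0.0297 bbox ctr [0.5169 0.2922 0.0298] ext [0.057 0.058 0.011] circ 
top teal [ 13  13  17  17 194] med hue 88.0 top pts 186 zmed 0.0304 bbox ctr [0.4206 0.1788 0.0298] ext [0.052 0.053 0.011] circ 
top red [16 16 12 12 86] med hue 1.0 top pts 80 zmed 0.0257 bbox ctr [ 0.4891 -0.1931  0.026 ] ext [0.037 0.037 0.012] circ 
top teal2 [16 16 12 12 76] med hue 88.0 top pts 75 zmed 0.0261 bbox ctr [ 0.4937 -0.2759  0.0264] ext [0.036 0.037 0.01 ] circ 
top purp [16 16 12 12 69] med hue 142.0 top pts 67 zmed 0.0261 bbox ctr [ 0.568  -0.2371  0.0261] ext [0.038 0.037 0.011] circ 
side blue [ 11  11  22  23 365] med hue 107.0 top pts 269 zmed 0.0271 bbox ctr [0.5269 0.195  0.0293] ext [0.057 0.057 0.01 ] circ 
side red [ 16  15  14  14 159] med hue 1.0 top pts 85 zmed 0.021 bbox ctr [ 0.4873 -0.1933  0.0247] ext [0.038 0.04  0.009] circ 
top 0.016 830 0.0221 [5.408e-01 5.000e-04 2.160e-02] [0.162 0.162 0.011] [ 0.5345 -0.0034  0.0221]
top 0.04 572 0.0657 [0.5431 0.0028 0.0651] [0.088 0.087 0.017] [0.5418 0.0038 0.0656]
top 0.1 34 0.1101 [0.5431 0.0036 0.1089] [0.019 0.019 0.009] [0.5427 0.0042 0.1099]
side 0.016 937 0.02 [ 5.402e-01 -1.000e-04  2.150e-02] [0.162 0.166 0.011] [0.5268 0.0154 0.0202]
side 0.04 686 0.063 [0.5432 0.0028 0.0598] [0.091 0.091 0.029] [0.5386 0.0101 0.0622]
side 0.1 46 0.1074 [0.543  0.0031 0.1061] [0.022 0.019 0.011] [0.542  0.0045 0.1068]
```

drive_tool(moves=[0.88,-0.87,0,0,87,1.76,-1.74,0,0,87,2.64,-2.62,0,0,87,3.52,-3.49,0,0,87,4.4,-4.36,0,0,87], squeeze=30)

```text
time_s: 0.78
tool_pos: [0.2849, -0.4183, 0.2224]
tool_rot: [180.0, 0.0, 13.8]
force: [0.3, 0.4, -0.6]
grip_width: 0.0871
grasp_force: 0.0
```

drive_tool(moves=[0.88,-0.87,0,0,87,1.76,-1.74,0,0,87,2.64,-2.61,0,0,87,3.52,-3.48,0,0,87,4.4,-4.35,0,0,87])

```text
time_s: 1.4
tool_pos: [0.4142, -0.2075, 0.2225]
tool_rot: [180.0, 0.0, 13.8]
force: [-0.0, -0.6, -0.5]
grip_width: 0.0871
grasp_force: 0.0
```

drive_tool(moves=[0.88,-0.87,-0.1,-0.75,87,1.76,-1.74,0,-1.5,87,2.64,-2.61,0.2,-2.3,87,3.52,-3.48,0.3,-3.05,87,4.35,-4.33,0.5,-3.82,87])

```text
time_s: 2.02
tool_pos: [0.5422, 0.0021, 0.2025]
tool_rot: [180.0, -0.0, 52.2]
force: [0.1, -0.1, 0.1]
grip_width: 0.0867
grasp_force: 0.0
```

drive_tool(moves=[0,0,0,0,87,0,0,0,0,87])

```text
time_s: 2.28
tool_pos: [0.541, 0.0001, 0.2021]
tool_rot: [-180.0, 0.1, 52.0]
force: [0.4, -0.4, 0.5]
grip_width: 0.0872
grasp_force: 0.0
```

Run:
```python
from h import *
o,p,d=shot("wrist"); print(o["tool_pos"],o["tool_rot"]); save(p,"pics/w1.png"); np.savez("w1.npz",p=p,d=d,pos=o["tool_pos"],rot=o["tool_rot"])
c=cam("wrist",o); uv,P=points(d,c); print(proj([.543,.0033,.11],c))
for lo,hi in((.018,.026),(.055,.075),(.106,.116)):
    s=(P[:,2]>lo)&(P[:,2]<hi)&(abs(P[:,0]-.542)<.1)&(abs(P[:,1])<.1); t=P[s]
    if len(t)>3: r=cv2.minAreaRect(t[:,:2].astype(np.float32)); print(lo,len(t),np.median(t[:,2]),r,cv2.minEnclosingCircle(t[:,:2].astype(np.float32)),t.mean(0))
```

```text
[5.41040442e-01 1.26620633e-04 2.02125206e-01] [-1.79968589e+02  6.05453556e-02  5.19523160e+01]
[[256.79031589 189.79006735]]
0.018 4683 0.022182183892505536 ((0.5396934151649475, -0.003696918487548828), (0.12989825010299683, 0.13013778626918793), 22.034212112426758) ((0.5396757125854492, -0.002949630841612816), 0.08928783237934113) [0.54660691 0.00453465 0.02211508]
0.055 4458 0.06571922214531989 ((0.541856050491333, 0.0004572868347167969), (0.08900971710681915, 0.08929553627967834), 52.54294967651367) ((0.5419954657554626, 0.0006761741824448109), 0.04526842385530472) [0.54349896 0.00271422 0.06564107]
0.106 330 0.11011381089885253 ((0.5416440963745117, 0.0004814416170120239), (0.019426491111516953, 0.018483810126781464), 52.2746467590332) ((0.5416643619537354, 0.0003890618681907654), 0.010067294351756573) [0.54195547 0.00080841 0.1100191 ]
```

View pics/w1.png

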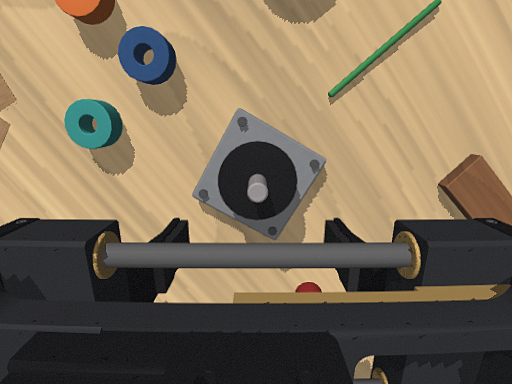

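The picture shows the arbor top at (258,188), the black collar around it, and the blue collar at (147,55). Next I move above the blue collar.

drive_tool(moves=[0.9,-0.81,0.3,0,87,1.8,-1.62,0.8,0,87,2.7,-2.43,1.3,0,87,3.6,-3.24,1.8,0,87,3.6,-3.24,2.0,0,87])

```text
time_s: 2.95
tool_pos: [0.5262, 0.1972, 0.1218]
tool_rot: [-179.9, -0.0, 52.3]
force: [0.3, -0.7, -0.6]
grip_width: 0.0868
grasp_force: 0.0
```

drive_tool(moves=[0,0,0,0,87,0,0,0,0,87,0,0,0,0,87])

```text
time_s: 3.32
tool_pos: [0.5288, 0.1924, 0.1232]
tool_rot: [179.9, -0.0, 51.8]
force: [-0.4, 0.4, -0.7]
grip_width: 0.087
grasp_force: 0.0
```

```bash
cat >> h.py <<'E'
def todict(o,P):
    Rt=R.from_euler('xyz',o["tool_rot"],degrees=True).as_matrix(); return (np.atleast_2d(P)-o["tool_pos"])@Rt
def ringc(o,p,d,hue,zt,tol=.004,sat=140):
    "centre of the top face of a coloured ring seen by the wrist camera: circle fit of the outer rim, world"
    hsv=cv2.cvtColor(p,cv2.COLOR_RGB2HSV).astype(int)
    m=((abs((hsv[...,0]-hue+90)%180-90)<9)&(hsv[...,1]>sat)&(hsv[...,2]>30)).astype(np.uint8)
    uv,P=points(d,cam("wrist",o),m); return uv,P
E
python3 - <<'E'
from h import *
o,p,d=shot("wrist"); print(o["tool_pos"],o["tool_rot"]); save(p,"pics/w2.png")
c=cam("wrist",o); uv,P=ringc(o,p,d,108,.03)
s=(abs(P[:,2]-.03)<.004)&(np.hypot(P[:,0]-.528,P[:,1]-.195)<.05); t=P[s].astype(np.float32)
print(len(t),t.min(0),t.max(0),cv2.minEnclosingCircle(t[:,:2].copy()),t[:,2].mean())
print('tool',todict(o,[*cv2.minEnclosingCircle(t[:,:2].copy())[0],.03]))
E
```

```text
[0.52884913 0.19244784 0.12316587] [ 1.79922439e+02 -2.01024637e-02  5.18340015e+01]
2282 [0.49895924 0.16431086 0.02607932] [0.55638283 0.22204661 0.03246085] ((0.5274078249931335, 0.19335173070430756), 0.029143422842025757) 0.030208597
tool [[-0.00021267 -0.00181786  0.09316342]]
```

View pics/w2.png

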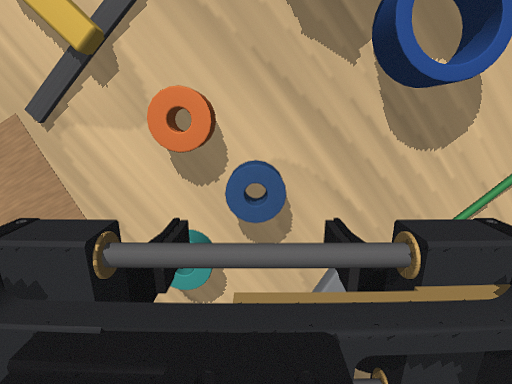

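The blue collar is centred between the fingers at (256,192), so I descend and grasp.

drive_tool(moves=[0,-0.02,1.0,0,87,0,-0.02,2.0,0,87,0,-0.02,2.7,0,87,0,-0.02,2.97,0,87,0,-0.02,2.97,0,87])

```text
time_s: 4.0
tool_pos: [0.5274, 0.1943, 0.0038]
tool_rot: [-180.0, 0.0, 52.0]
force: [0.3, -0.3, 0.0]
grip_width: 0.0871
grasp_force: 0.0
```

drive_tool(moves=[0,0,0,0,50,0,0,0,0,50,0,0,0,0,50,0,0,0,0,50,0,0,0,0,50], squeeze=35)

```text
time_s: 4.62
tool_pos: [0.5279, 0.1944, 0.0043]
tool_rot: [179.9, -0.0, 52.0]
force: [0.1, -1.2, 4.1]
grip_width: 0.0582
grasp_force: 34.8
```

drive_tool(moves=[0,0,-0.8,0,50,0,0,-1.8,0,50,0,0,-2.8,0,50,0,0,-3.6,0,50,0,0,-4.0,0,50])

```text
time_s: 5.25
tool_pos: [0.5275, 0.1948, 0.1649]
tool_rot: [180.0, -0.0, 52.0]
force: [0.3, 0.2, -2.2]
grip_width: 0.0581
grasp_force: 34.9
```

drive_tool(moves=[0,0,0,0,50,0,0,0,0,50])

```text
time_s: 5.5
tool_pos: [0.5263, 0.1939, 0.162]
tool_rot: [-179.9, 0.1, 52.0]
force: [-1.3, -0.1, -0.6]
grip_width: 0.0583
grasp_force: 34.9
```

Run:
```python
from h import *
o,p,d=shot("wrist"); print(o["tool_pos"],o["tool_rot"],o["force"],o["grip_width"]); save(p[150:330,120:400].repeat(2,0).repeat(2,1),"pics/w3.png"); np.savez("w3.npz",p=p,d=d)
c=cam("wrist",o); uv,P=ringc(o,p,d,108,.03); T=todict(o,P)
s=(np.hypot(T[:,0],T[:,1])<.05); T=T[s]; uv=uv[s]; print(len(T),np.percentile(T,[0,2,50,98,100],axis=0).round(4)); print(uv.min(0),uv.max(0))
```

```text
[0.52634425 0.19394504 0.16199348] [-1.79904402e+02  1.33502930e-01  5.19962917e+01] [-1.33013657 -0.11447645 -0.57627627] 0.0583003963395324
5592 [[-0.0272 -0.0301 -0.082 ]
 [-0.0253 -0.0254 -0.027 ]
 [ 0.012  -0.0011 -0.0257]
 [ 0.0273  0.0232 -0.0031]
 [ 0.0309  0.0276  0.0022]]
[204 189] [308 291]
```

View pics/w3.png

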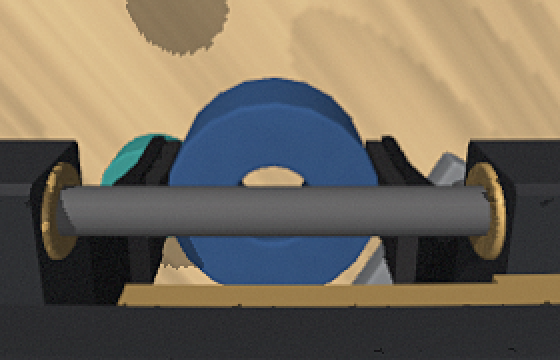

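drive_tool(moves=[-1.0,0.65,0,0,50,-2.0,1.3,0.1,0,50,-3.0,1.95,0.3,0,50,-4.0,2.6,0.5,0,50,-5.05,3.25,0.6,0,50])

```text
time_s: 6.18
tool_pos: [0.5041, -0.0461, 0.1381]
tool_rot: [-179.9, 0.1, 52.0]
force: [0.4, -0.3, -2.1]
grip_width: 0.0584
grasp_force: 34.9
```

drive_tool(moves=[0,0,0,0,50,0,0,0,0,50,0,0,0,0,50])

```text
time_s: 6.55
tool_pos: [0.5054, -0.043, 0.1395]
tool_rot: [-180.0, -0.0, 52.1]
force: [0.1, -0.7, -3.1]
grip_width: 0.0584
grasp_force: 34.9
```

```bash
cat >> h.py <<'E'
from scipy.optimize import least_squares
def fitc(xy,r,g):
    return least_squares(lambda q:np.hypot(*(xy-q).T)-r,g,loss='soft_l1',f_scale=.0005).x
def rim(T,g,r,tol=.004):
    "fixed-radius circle fit to the outermost points per 4-degree bin"
    for _ in range(4):
        q=T[:,:2]-g; a=(np.degrees(np.arctan2(q[:,1],q[:,0]))//4).astype(int); rr=np.hypot(*q.T)
        e=np.array([T[i,:2] for b in np.unique(a) for i in [np.where(a==b)[0][np.argmax(rr[a==b])]] if abs(rr[i]-r)<tol])
        g=fitc(e,r,g)
    return g,len(e),np.hypot(*(e-g).T).std()
def held(o,p,d,hue,zt,r):
    uv,P=ringc(o,p,d,hue,0); T=todict(o,P); T=T[(abs(T[:,2]-zt)<.002)&(np.hypot(T[:,0],T[:,1])<r+.006)]
    return rim(T,np.zeros(2),r),np.median(T[:,2])
def arbor(o,p,d):
    uv,P=points(d,cam("wrist",o)); s=(abs(P[:,2]-.11)<.0025)&(np.hypot(P[:,0]-.542,P[:,1]-.002)<.02); T=todict(o,P[s])
    (c,r)=cv2.minEnclosingCircle(T[:,:2].astype(np.float32)); return np.array(c),r,T.mean(0),len(T)
E
python3 - <<'E'
from h import *
for i in range(2):
    o,p,d=shot("wrist"); print(o["tool_pos"],o["tool_rot"])
    print('held',held(o,p,d,108,-.026,.03)); print('arbor',arbor(o,p,d))
save(p,"pics/w4.png")
E
```

```text
[ 0.50536293 -0.04301283  0.13945683] [-1.79954305e+02 -1.72934323e-02  5.21459811e+01]
held ((array([-0.00196475, -0.00093395]), 67, np.float64(0.0008013991351871108)), np.float64(-0.025888577997041782))
arbor (array([0.05660892, 0.00200385]), 0.010125775821506977, array([0.05684132, 0.00195006, 0.02954352]), 650)
[ 0.50546377 -0.0431128   0.13959602] [-1.79976907e+02 -1.39169876e-02  5.21496644e+01]
held ((array([-0.00198071, -0.00099069]), 66, np.float64(0.0006943388718545527)), np.float64(-0.025907413396427017))
arbor (array([0.05636457, 0.00173422]), 0.00997919961810112, array([0.05685308, 0.00188975, 0.02964361]), 653)
```

View pics/w4.png

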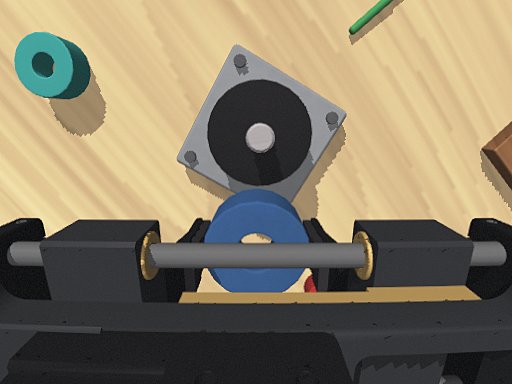

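The picture shows the arbor at (260,137) and the held collar's bore at about (255,243). The shift needed in tool axes is x +58.7 mm and y +2.9 mm. I move over the arbor and come down to just above it.

drive_tool(moves=[0.5,0.03,0,0,50,1.0,0.05,0,0,50,1.47,0.07,0,0,50,1.47,0.07,0.3,0,50,1.47,0.07,0.55,0,50])

```text
time_s: 7.28
tool_pos: [0.5428, -0.0005, 0.1164]
tool_rot: [-179.9, 0.1, 52.0]
force: [0.2, 0.3, -2.4]
grip_width: 0.0582
grasp_force: 34.9
```

drive_tool(moves=[0,0,0,0,50,0,0,0.04,0,50,0,0,0.08,0,50])

```text
time_s: 7.65
tool_pos: [0.544, -0.0005, 0.1148]
tool_rot: [180.0, -0.0, 52.0]
force: [-0.6, 1.2, -2.1]
grip_width: 0.0581
grasp_force: 34.9
```

drive_tool(moves=[0,0,0.025,0,50,0,0,0.05,0,50])

```text
time_s: 7.9
tool_pos: [0.544, -0.0001, 0.1127]
tool_rot: [180.0, -0.0, 52.0]
force: [-0.1, 0.8, 0.6]
grip_width: 0.0583
grasp_force: 34.9
```

drive_tool(moves=[0,0,0.025,0,50,0,0,0.025,0,50])

```text
time_s: 8.15
tool_pos: [0.5439, 0.0004, 0.1115]
tool_rot: [-180.0, -0.0, 52.0]
force: [0.3, 1.4, -2.5]
grip_width: 0.0585
grasp_force: 34.9
```

drive_tool(moves=[0,0,0.025,0,50,0,0,0.025,0,50])

```text
time_s: 8.4
tool_pos: [0.5438, 0.0004, 0.1104]
tool_rot: [-180.0, -0.0, 52.0]
force: [0.3, 2.8, -1.6]
grip_width: 0.0582
grasp_force: 34.9
```

It is threading with a light sideways force. I nudge towards +y and go on down.

drive_tool(moves=[0.016,-0.012,0.03,0,50,0.016,-0.012,0.06,0,50,0.016,-0.012,0.09,0,50])

```text
time_s: 8.78
tool_pos: [0.5437, 0.0005, 0.1068]
tool_rot: [-180.0, 0.0, 52.0]
force: [0.2, 0.3, -0.9]
grip_width: 0.0584
grasp_force: 34.9
```

drive_tool(moves=[0,0,0.05,0,50,0,0,0.1,0,50,0,0,0.15,0,50])

```text
time_s: 9.15
tool_pos: [0.5437, 0.0006, 0.1007]
tool_rot: [-180.0, 0.0, 52.0]
force: [-0.6, 2.1, -1.8]
grip_width: 0.0582
grasp_force: 34.9
```

drive_tool(moves=[0.005,-0.005,0.12,0,50,0.005,-0.005,0.24,0,50,0.005,-0.005,0.36,0,50,0.005,-0.005,0.48,0,50,0.005,-0.005,0.6,0,50])

```text
time_s: 9.78
tool_pos: [0.5438, 0.0009, 0.0766]
tool_rot: [180.0, 0.0, 52.0]
force: [-0.4, 0.1, -1.9]
grip_width: 0.0578
grasp_force: 34.9
```

drive_tool(moves=[0,0,0.03,0,50,0,0,0.06,0,50,0,0,0.09,0,50,0,0,0.12,0,50])

```text
time_s: 10.28
tool_pos: [0.5439, 0.0009, 0.0722]
tool_rot: [180.0, -0.0, 52.0]
force: [0.1, -0.5, -2.8]
grip_width: 0.0583
grasp_force: 34.9
```

drive_tool(moves=[0,0,0,0,87,0,0,0,0,87,0,0,0,0,87,0,0,0,0,87])

```text
time_s: 10.78
tool_pos: [0.5439, 0.0009, 0.0723]
tool_rot: [180.0, -0.0, 52.0]
force: [0.7, 0.5, 0.0]
grip_width: 0.0851
grasp_force: 0.0
```

drive_tool(moves=[0,0,-0.5,0,87,0,0,-1.3,0,87,0,0,-2.2,0,87,0,0,-3.0,0,87,0,0,-3.5,0,87])

```text
time_s: 11.4
tool_pos: [0.5447, 0.0013, 0.2156]
tool_rot: [179.8, -0.1, 52.0]
force: [-1.0, 0.2, -0.2]
grip_width: 0.0868
grasp_force: 0.0
```

Run:
```python
from h import *
o,p,d=shot("wrist"); print(o["tool_pos"],o["force"],o["grip_width"])
uv,P=ringc(o,p,d,108,0); s=(np.hypot(P[:,0]-.542,P[:,1]-.002)<.05); T=P[s]
top=T[T[:,2]>np.percentile(T[:,2],95)-.004]; print(len(T),np.median(top,axis=0),cv2.minEnclosingCircle(top[:,:2].astype(np.float32)))
print(np.linalg.svd(top-top.mean(0),full_matrices=False)[2][2]); print(arbor(o,p,d))
```

```text
[0.544687   0.00134628 0.21556729] [-1.04742955  0.22382477 -0.18343088] 0.08683465683261131
1925 [0.54473188 0.00265769 0.09514692] ((0.5418420433998108, -0.0001600540999788791), 0.0296859722584486)
[0.00191591 0.00200712 0.99999615]
(array([-0.0029977 , -0.00227087]), 0.010206099599599838, array([-0.00244433, -0.00217025,  0.10558099]), 294)
```

The blue collar is resting level on the stop, with its top at about 95 mm. Next is the red collar.

drive_tool(moves=[-0.93,0.38,0,-1.0,87,-1.87,0.76,0,-2.0,87,-2.8,1.14,0,-3.0,87,-3.74,1.52,0.6,-4.0,87,-4.67,1.9,1.2,-5.0,87])

```text
time_s: 12.08
tool_pos: [0.4886, -0.1944, 0.1646]
tool_rot: [179.9, 0.1, 102.3]
force: [0.3, 0.2, 0.2]
grip_width: 0.0869
grasp_force: 0.0
```

drive_tool(moves=[0,0,0.6,-1.0,87,0,0,1.2,-2.0,87,0,0,1.2,-2.0,87,0,0,1.2,-2.0,87])

```text
time_s: 12.58
tool_pos: [0.4894, -0.1931, 0.1173]
tool_rot: [180.0, 0.1, 121.9]
force: [0.3, 0.1, 0.2]
grip_width: 0.087
grasp_force: 0.0
```

Run:
```python
from h import *
for i in range(2):
    o,p,d=shot("wrist"); print(o["tool_pos"],o["tool_rot"])
    uv,P=ringc(o,p,d,1,0); s=(np.hypot(P[:,0]-.4885,P[:,1]+.193)<.035)&(abs(P[:,2]-.026)<.004); T=todict(o,P[s])
    print(len(T),cv2.minEnclosingCircle(T[:,:2].astype(np.float32)),T[:,2].mean())
save(p,"pics/w5.png")
```

```text
[ 0.48937503 -0.1930635   0.11733169] [1.79951313e+02 7.27483666e-02 1.21850281e+02]
940 ((-0.0008664377965033054, -0.0044095017947256565), 0.02049078978598118) 0.0913349273851005
[ 0.48958713 -0.19317644  0.11757728] [1.79942878e+02 1.11838978e-01 1.21883545e+02]
946 ((-0.0005287808016873896, -0.004635658115148544), 0.020524149760603905) 0.09157614200905745
```

View pics/w5.png

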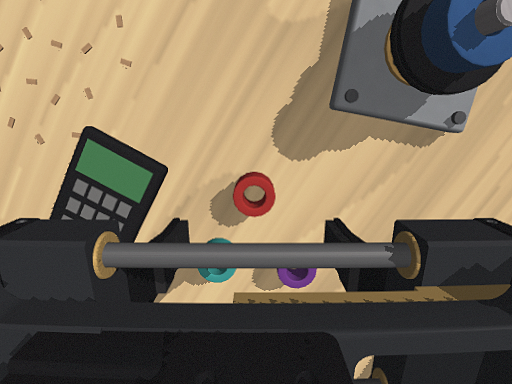

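Red sits at (254,194), about 3.5 mm off-centre in tool y. I correct that, descend and grasp.

drive_tool(moves=[0,-0.08,0.8,0,66,0,-0.08,1.6,0,66,0,-0.08,2.3,0,66,0,-0.08,2.7,0,66,0,-0.08,2.83,0,66])

```text
time_s: 13.3
tool_pos: [0.4861, -0.1947, 0.0028]
tool_rot: [-180.0, -0.0, 122.0]
force: [-0.6, -0.1, 0.9]
grip_width: 0.0664
grasp_force: 0.0
```

drive_tool(moves=[0,0,0,0,30,0,0,0,0,30,0,0,0,0,30,0,0,0,0,30,0,0,0,0,30], squeeze=45)

```text
time_s: 13.92
tool_pos: [0.4866, -0.195, 0.0037]
tool_rot: [180.0, 0.1, 122.0]
force: [-0.6, -0.4, 5.6]
grip_width: 0.0415
grasp_force: 45.0
```

drive_tool(moves=[0,0,-0.8,0,30,0,0,-1.8,0,30,0,0,-2.8,0,30,0,0,-3.6,0,30,0,0,-4.0,0,30])

```text
time_s: 14.55
tool_pos: [0.4863, -0.1949, 0.1642]
tool_rot: [180.0, 0.1, 122.0]
force: [-0.3, 0.2, -0.9]
grip_width: 0.0414
grasp_force: 45.0
```

drive_tool(moves=[0.38,0.76,0,0,30,0.77,1.52,0,0,30,1.15,2.27,0.1,0,30,1.54,3.03,0.2,0,30,1.92,3.79,0.35,0,30])

```text
time_s: 15.18
tool_pos: [0.5736, -0.0485, 0.1476]
tool_rot: [-179.9, -0.1, 122.0]
force: [0.5, -0.5, -0.5]
grip_width: 0.0417
grasp_force: 45.0
```

drive_tool(moves=[0,0,0,0,30,0,0,0,0,30,0,0,0,0,30,0,0,0,0,30])

```text
time_s: 15.68
tool_pos: [0.5735, -0.0505, 0.1489]
tool_rot: [-180.0, 0.0, 121.9]
force: [-0.1, 0.5, -0.9]
grip_width: 0.0416
grasp_force: 45.0
```

Run:
```python
from h import *
for i in range(3):
    o,p,d=shot("wrist"); print(o["tool_pos"],o["tool_rot"])
    uv,P=ringc(o,p,d,1,0); T=todict(o,P); T=T[np.hypot(T[:,0],T[:,1])<.03]; print(np.percentile(T[:,2],[2,20,50,90]).round(4))
    print('held',held(o,p,d,1,np.percentile(T[:,2],10),.021)); print('arbor',arbor(o,p,d))
save(p,"pics/w6.png")
```

```text
[ 0.57353962 -0.05049791  0.14894753] [-1.79972257e+02  3.17106531e-02  1.21893980e+02]
[-0.0233 -0.0226 -0.0219 -0.0071]
held ((array([-0.0009344 , -0.00192301]), 67, np.float64(0.00030568342401035835)), np.float64(-0.02228280619065201))
arbor (array([0.06023426, 0.0002787 ]), 0.010084956884384155, array([0.06041095, 0.00031602, 0.03892298]), 600)
[ 0.57363015 -0.05027357  0.1490206 ] [-1.79984530e+02  3.21616805e-02  1.21910711e+02]
[-0.0235 -0.0226 -0.0219 -0.0072]
held ((array([-0.00087905, -0.00200753]), 67, np.float64(0.00038280885733582803)), np.float64(-0.022311282344839745))
arbor (array([0.06010614, 0.00016763]), 0.010111271403729916, array([6.02290144e-02, 9.36342564e-05, 3.90197953e-02]), 597)
[ 0.5736759  -0.05006195  0.14905465] [-1.79989425e+02  2.96942578e-02  1.21930147e+02]
[-0.0234 -0.0226 -0.0219 -0.0074]
held ((array([-0.00085431, -0.00197788]), 67, np.float64(0.0003624951317602474)), np.float64(-0.022278043350400976))
arbor (array([ 5.99192232e-02, -8.99721708e-05]), 0.01008862815797329, array([ 6.01101127e-02, -4.15324453e-05,  3.90825655e-02]), 602)
```

View pics/w6.png

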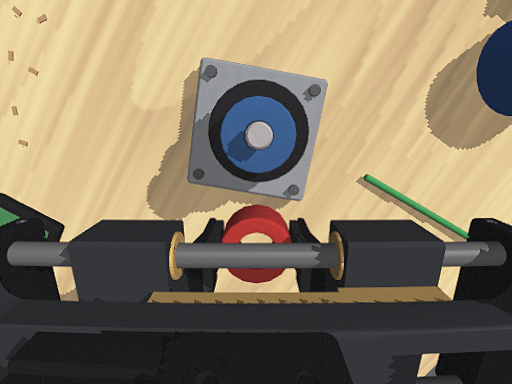

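The arbor is at (259,134) and the red bore at about (256,240). The shift in tool axes is x +60.9 mm and y +1.8 mm.

drive_tool(moves=[0.5,0.015,0,0,30,1.0,0.03,0,0,30,1.52,0.045,0,0,30,1.52,0.045,0.4,0,30,1.52,0.045,0.78,0,30])

```text
time_s: 16.45
tool_pos: [0.5429, 0.0026, 0.1165]
tool_rot: [-180.0, 0.1, 122.0]
force: [0.2, -0.4, -0.7]
grip_width: 0.0413
grasp_force: 45.0
```

drive_tool(moves=[0,0,0,0,30,0,0,0.04,0,30,0,0,0.07,0,30])

```text
time_s: 16.82
tool_pos: [0.5436, 0.003, 0.1151]
tool_rot: [180.0, 0.0, 122.0]
force: [1.0, 0.4, -1.0]
grip_width: 0.0417
grasp_force: 45.0
```

drive_tool(moves=[0,0,0.025,0,30,0,0,0.05,0,30])

```text
time_s: 17.08
tool_pos: [0.5433, 0.0032, 0.1131]
tool_rot: [180.0, 0.0, 122.0]
force: [-0.4, -0.1, -0.4]
grip_width: 0.0412
grasp_force: 45.0
```

drive_tool(moves=[0,0,0.025,0,30,0,0,0.025,0,30])

```text
time_s: 17.32
tool_pos: [0.5431, 0.0033, 0.1119]
tool_rot: [-180.0, 0.0, 122.0]
force: [0.2, -0.4, -1.3]
grip_width: 0.0415
grasp_force: 45.0
```

drive_tool(moves=[0,0,0.025,0,30,0,0,0.05,0,30])

```text
time_s: 17.58
tool_pos: [0.5431, 0.0032, 0.1099]
tool_rot: [-180.0, 0.0, 122.0]
force: [0.4, 0.2, -1.4]
grip_width: 0.0414
grasp_force: 45.0
```

drive_tool(moves=[0,0,0.025,0,30,0,0,0.05,0,30])

```text
time_s: 17.82
tool_pos: [0.5431, 0.0032, 0.1078]
tool_rot: [-180.0, 0.0, 122.0]
force: [-0.4, 0.4, -1.5]
grip_width: 0.0411
grasp_force: 45.0
```

drive_tool(moves=[0,0,0.05,0,30,0,0,0.1,0,30,0,0,0.15,0,30])

```text
time_s: 18.2
tool_pos: [0.5431, 0.0032, 0.1017]
tool_rot: [-180.0, 0.0, 122.0]
force: [0.3, -0.4, -1.0]
grip_width: 0.0416
grasp_force: 45.0
```

drive_tool(moves=[0,0,0.025,0,30,0,0,0.05,0,30,0,0,0.075,0,30])

```text
time_s: 18.58
tool_pos: [0.5432, 0.0032, 0.0989]
tool_rot: [180.0, 0.0, 122.0]
force: [0.2, -0.3, -1.3]
grip_width: 0.0408
grasp_force: 45.0
```

drive_tool(moves=[0,0,0.025,0,30,0,0,0.05,0,30])

```text
time_s: 18.82
tool_pos: [0.5432, 0.0033, 0.0974]
tool_rot: [-180.0, 0.0, 122.0]
force: [-0.6, -0.5, 3.7]
grip_width: 0.0417
grasp_force: 45.0
```

drive_tool(moves=[0,0,0.025,0,30,0,0,0.05,0,30], squeeze=60)

```text
time_s: 19.08
tool_pos: [0.5432, 0.0033, 0.095]
tool_rot: [180.0, 0.0, 122.0]
force: [-2.3, 0.2, 3.4]
grip_width: 0.0409
grasp_force: 60.0
```

drive_tool(moves=[0,0,0.025,0,30,0,0,0.05,0,30])

```text
time_s: 19.32
tool_pos: [0.5432, 0.0033, 0.0929]
tool_rot: [180.0, 0.0, 122.0]
force: [-1.8, -0.0, 3.3]
grip_width: 0.0409
grasp_force: 60.0
```

drive_tool(moves=[0,0,0.025,0,30,0,0,0.05,0,30])

```text
time_s: 19.58
tool_pos: [0.5432, 0.0033, 0.0909]
tool_rot: [180.0, 0.0, 122.0]
force: [-1.4, 0.6, 3.1]
grip_width: 0.041
grasp_force: 60.0
```

drive_tool(moves=[0,0,0.04,0,30,0,0,0.08,0,30,0,0,0.12,0,30,0,0,0.16,0,30,0,0,0.2,0,30])

```text
time_s: 20.2
tool_pos: [0.5432, 0.0033, 0.0828]
tool_rot: [180.0, 0.0, 122.0]
force: [-0.9, -0.6, 3.5]
grip_width: 0.041
grasp_force: 60.0
```

drive_tool(moves=[0,0,0.025,0,30,0,0,0.025,0,30])

```text
time_s: 20.45
tool_pos: [0.5432, 0.0033, 0.0817]
tool_rot: [180.0, -0.0, 122.0]
force: [0.1, 1.0, 2.0]
grip_width: 0.0409
grasp_force: 60.0
```

drive_tool(moves=[0,0,0.015,0,30,0,0,0.015,0,30])

```text
time_s: 20.7
tool_pos: [0.5432, 0.0033, 0.0813]
tool_rot: [180.0, 0.0, 122.0]
force: [-0.6, -0.2, 2.8]
grip_width: 0.041
grasp_force: 60.0
```

drive_tool(moves=[0,0,0.015,0,30,0,0,0.03,0,30])

```text
time_s: 20.95
tool_pos: [0.5432, 0.0032, 0.0802]
tool_rot: [180.0, 0.0, 122.0]
force: [0.9, 0.5, 3.7]
grip_width: 0.0408
grasp_force: 60.0
```

drive_tool(moves=[0,0,0.015,0,30,0,0,0.015,0,30])

```text
time_s: 21.2
tool_pos: [0.5432, 0.0033, 0.0797]
tool_rot: [-180.0, 0.0, 122.0]
force: [-1.3, -0.3, 4.9]
grip_width: 0.0411
grasp_force: 60.0
```

drive_tool(moves=[0,0,0.01,0,30,0,0,0.01,0,30])

```text
time_s: 21.45
tool_pos: [0.5432, 0.0033, 0.0796]
tool_rot: [-180.0, 0.0, 122.0]
force: [-2.7, 1.0, 8.3]
grip_width: 0.0409
grasp_force: 60.0
```

drive_tool(moves=[0,0,0.01,0,30,0,0,0.01,0,30])

```text
time_s: 21.7
tool_pos: [0.5432, 0.0033, 0.0796]
tool_rot: [-180.0, 0.0, 122.0]
force: [-3.2, 0.1, 9.8]
grip_width: 0.041
grasp_force: 60.0
```

drive_tool(moves=[0,0,0.008,0,30,0,0,0.008,0,30,0,0,0.008,0,30])

```text
time_s: 22.08
tool_pos: [0.5433, 0.0033, 0.0796]
tool_rot: [-180.0, 0.0, 122.0]
force: [-3.5, 0.1, 12.6]
grip_width: 0.0405
grasp_force: 60.0
```

Home is reached: height holds at 79.6 mm while the force rises to about 13 N. I hold briefly, ease the push off, release and retreat.

drive_tool(moves=[0,0,0,0,30,0,0,-0.025,0,30])

```text
time_s: 22.32
tool_pos: [0.5432, 0.0033, 0.0797]
tool_rot: [-180.0, 0.0, 122.0]
force: [-1.5, 0.8, 1.5]
grip_width: 0.0412
grasp_force: 60.0
```

drive_tool(moves=[0,0,0,0,66,0,0,0,0,66,0,0,0,0,66,0,0,0,0,66])

```text
time_s: 22.82
tool_pos: [0.5429, 0.0032, 0.0791]
tool_rot: [-180.0, -0.0, 122.0]
force: [0.3, 0.1, -0.3]
grip_width: 0.0647
grasp_force: 0.0
```

drive_tool(moves=[0,0,-0.4,0,66,0,0,-1.0,0,66,0,0,-1.9,0,66,0,0,-2.8,0,66,0,0,-3.3,0,66])

```text
time_s: 23.45
tool_pos: [0.5441, 0.0035, 0.2143]
tool_rot: [179.9, 0.1, 122.0]
force: [0.5, -0.4, -0.2]
grip_width: 0.0663
grasp_force: 0.0
```

drive_tool(moves=[0,0,0,0,66,0,0,0,0,66,0,0,0,0,66])

```text
time_s: 23.82
tool_pos: [0.5422, 0.0032, 0.2099]
tool_rot: [-179.9, -0.1, 122.0]
force: [-0.4, -0.0, -0.3]
grip_width: 0.066
grasp_force: 0.0
```

Run:
```python
from h import *
o,p,d=shot("wrist"); print(o["tool_pos"],o["force"]); save(p,"pics/w7.png")
for h,r in((108,.035),(1,.025)):
    uv,P=ringc(o,p,d,h,0); T=P[np.hypot(P[:,0]-.542,P[:,1]-.002)<r]; top=T[T[:,2]>np.percentile(T[:,2],90)-.003]
    print(h,len(top),np.median(top[:,2]),cv2.minEnclosingCircle(top[:,:2].astype(np.float32)),np.linalg.svd(top-top.mean(0),full_matrices=False)[2][2])
uv,P=points(d,cam("wrist",o)); rr=np.hypot(P[:,0]-.542,P[:,1]-.001); s=(rr>.034)&(rr<.042); print('stop z',np.percentile(P[s,2],[10,50,90]))
```

```text
[0.54223331 0.00316583 0.20990847] [-0.38020814 -0.00094017 -0.30612442]
108 633 0.07614444075111865 ((0.5418368577957153, -0.00023263736511580646), 0.029784070327878) [-0.00369871  0.00362807  0.99998658]
1 781 0.10217788339889389 ((0.541907012462616, 0.001220154925249517), 0.020459504798054695) [-0.0056826   0.00345763  0.99997788]
stop z [0.23237698 0.30304988 0.3288672 ]
```

View pics/w7.png

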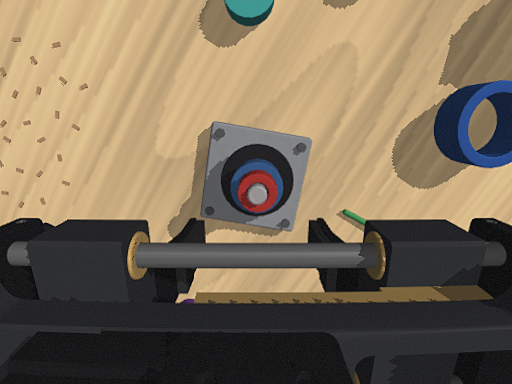

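The stack is home at (257,190): blue top 76.1 mm, red top 102.2 mm, both level, and the gripper is clear. I hand the job in.

```bash
python3 -c "
from cell import env
print(env.sign_off())"
```

```text
the job is handed in; nothing more can be done
None
```

The blue and red collars are threaded and pressed home on the brass bush with the black collar, then released. The last wrist picture puts both tops within 0.2 mm of their home heights. The job is handed in, but `sign_off()` gave no verdict.

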